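Thread the loading ram through both guide bushings and hold it over the specimen cap

TASK

Take the ram that fits the guide frame's bushings (the one of middle thickness) out of the rack, thread it tip first from above through the upper brass bushing and then the lower one, and finish while still holding it there upright, with its tip showing in the gap about half-way between the lower bushing and the orange specimen cap. Do not press on the cap or force the ram hard against the frame, do not let go of the ram, and leave the other two rams hanging in the rack and the other things where they are.

Things in the scene. Friction and masses are not known exactly. Their poses are not given: they have to be found in the camera images.
- ram_thin_grip (a point): Centre of the red grip of the thin loading ram (too loose for the bushings). Upright steel rod: shaft 8 mm thick, 120 mm long, tip slightly tapered; above it a dark flange 32 mm across, 5 mm thick; on top a red round grip 14 mm thick, 36 mm tall. Point: 18 mm above the flange, 143 mm above the tip; z up the rod. Hangs in the rack by its flange; lift straight up.
- ram_mid_grip (a point): Centre of the red grip of the middle loading ram (the right one for the bushings). Upright steel rod: shaft 12 mm thick, 120 mm long, tip slightly tapered; above it a dark flange 32 mm across, 5 mm thick; on top a red round grip 20 mm thick, 36 mm tall. Point: 18 mm above the flange, 143 mm above the tip; z up the rod. Hangs in the rack by its flange; lift straight up.
- ram_thick_grip (a point): Centre of the red grip of the thick loading ram (too thick for the bushings). Upright steel rod: shaft 16 mm thick, 120 mm long, tip slightly tapered; above it a dark flange 32 mm across, 5 mm thick; on top a red round grip 26 mm thick, 36 mm tall. Point: 18 mm above the flange, 143 mm above the tip; z up the rod. Hangs in the rack by its flange; lift straight up.
- ram_mid_tip (a point): Lower end of the middle ram's shaft, on its axis, 143 mm below its grip's centre (a ram hangs upright, and its tip starts 10 mm above the table). z runs up the rod.
- rack: Fixed blue rack with white ends, 60 mm deep (x), 290 mm long (y), 130 mm high. Three rams of different thickness hang upright by their flanges, with a few mm of side play, in holes 19 mm wide at y = -90, 0, +90 mm, in any order; their grips' tops are 171 mm above the table. Origin at table height under its centre; z up.
- guide: Fixed ram guide frame: blue base 130 (x) by 210 mm (y), steel posts at y = +/-75, two level bars 50 (x) by 180 mm (y), 18 mm thick, each with a brass bushing in the middle, one straight above the other. Bores 14.5 mm wide, lead-in mouths 22 mm. Upper bushing 114 to 132 mm above the table, lower 60 to 78 mm; frame top 136 mm. Origin at table height on the bore axis; z up.
- upper_mouth (a point): Centre of the upper bushing's top, on the bore axis, 132 mm above the table.
- lower_mouth (a point): Centre of the lower bushing's top, on the bore axis, 78 mm above the table; that bushing's underside is at 60 mm.
- cap: Orange specimen cap, 46 mm across, fixed on the frame's base under the bushings, on the bore axis. Its origin is its underside at 16 mm and its top is 28 mm above the table, so there is a 32 mm gap between it and the lower bushing's underside.
- wash_bottle: white wash bottle with a blue label, 60 mm across, 110 mm tall, red cap; a loose bystander. Origin at the centre of its underside.
- sample_jar: jar, 68 mm across, 80 mm tall, black lid; a loose bystander. Origin at the centre of its underside.
- porous_stone: grey stone disc, 50 mm across, 8 mm thick, lying flat; a loose bystander. Origin at the centre of its underside.
- weight: brass weight, 40 mm across, 48 mm tall; a loose bystander. Origin at the centre of its underside.
- plug_cup: small aluminium cup, 56 mm across, 40 mm tall, full of red plugs; a loose bystander. Origin at the centre of its underside.
Not all that is in view belongs to the job. What is shaped like the guide but purple or red is not meant.

How it is judged:
By the outcome, as a careful person would: the job done as asked, in the order asked, and still so for the second after the job is handed in, while the arm keeps its last pose, push and grip.
It also fails if it takes over 48 s, if anything falls off the work surface, if the arm or the gripper's body presses on something with over 40 N, if the wrist force passes 120 N, or if a joint passes its speed limit or range.

ROBOT

A 6-joint arm with a two-finger parallel gripper is mounted at the origin on the work surface. World frame = base frame: x ahead of the robot, y to its left, z up, the work surface at z = 0. Lengths are in m, angles in rad, forces in N, time in s.
With the tool pointing down it reaches from about 0.375 to 0.975 m from the base axis. Payload 3.8 kg.
Tool frame: the origin (TCP) lies midway between the tips of the shut fingers; the grasp point (between the pads) lies 19 mm behind it; z points along the fingers, y is the direction in which the jaws open and shut (so a half turn about z gives the same grasp; the last joint's range is limited). The gripper opens to 85 mm and grips with 20 to 120 N. Pads are 22 mm wide; open, the fingers measure 114 mm over their backs; the gripper's body (76 mm by 85 mm) begins 54 mm behind the grasp point. The pads swing forward as they close: fully open they stand 13 mm farther back than shut.
Start: joints at [-1.18, 0.264, 1.604, -0, 1.274, -0.037], TCP at [0.28, -0.614, 0.231] pointing down, gripper open.
Joint ranges: [-2.63, 2.63], [-0.94, 2.18], [0.31, 2.57], [-1.31, 4.45], [0, 2.66], [-2.55, 2.55]. Speed limits (rad/s): [2.57, 2.57, 3.14, 3.14, 3.14, 3.14].

INTERFACE

Orientations are given as a rotation vector (axis times angle).
In Python, from workcell import bot gives the robot as it stands.
- The arm moves only by the tool drive_tool, never from a script. Its argument "steps" is a list of rows, each a list of 2 entries, a list of its own where there are three numbers: the shift along the tool's x, y, z in mm, then the turn about the tool's z in degrees. In form: [[[dx, dy, dz], twist], ...]. A call has 1 to 8 rows; each row shifts and turns the commanded pose from where the row before left it, along the tool's axes as they then stand; what a row does not reach is not made up. A row lasts 1/12 s, in which the tool goes at most 41.7 mm and 7.16 degrees, less where a joint would pass 70% of its speed; a pose out of reach is approached as far as the arm can. A call is refused whole if a number of a shift passes 41.7 or a number of a turn 7.16, either way. A call with a gripper value outside its range is refused whole. "jaw" is the opening, from 0 (shut) to 1 (fully open), set as the call begins (left out, the last holds). The fingers move at their own pace and stop on an object; "force" is the grip in N (left out, the last holds). Time passes only in rows, so rows that do not move let the fingers close. It gives the time, the measured TCP pose, the force and the opening at its end, in the units of the state.
- bot.read_state(): the state, without advancing time (a new reading comes with each control period).
- bot.read_camera(name): name is "scene" or "top"; returns the picture (420x560x3 uint8, red, green, blue); there is no depth.
- bot.camera_info(name): a dict with "fx", "fy", "cx", "cy" (pixels), "position" and "attitude" of the camera in the world. Camera axes: x right, y down, z forward; pixel columns grow to the right and rows downward; lengths in m; the calibration is good to about 2 mm. A picture is of the moment at which its call begins. camera_info takes no time and is no camera call.
- bot.finish_job(): hands the job in, once; it reports no verdict.
The state is a dict: "time": time; "q": joint angles; "joint_vel": joint speeds; "joint_torque": joint torques, N m; "tool_pos": TCP position; "tcp_rot": TCP orientation; "wrist_force": force on the tool from outside, world axes, zero at the start; "torque": the same for the moment, N m; "width": opening from 0.0 (shut) to 1.0 (fully open).
Only numpy, scipy, OpenCV 4.12 (cv2) and the standard library are available. Lean on these libraries where they do the work, as an engineer would, in place of code of your own. Each camera call takes 0.05 s, during which the arm holds its last target.

## Working session

There is one attempt and no reset: what is moved stays moved. The work goes in short steps, Python scripts to look and compute and a tool call to move; the robot and the scene stay as the last step left them, time stands still between calls to the robot, and variables do not carry over. Pictures are saved under pics/ and viewed, and the job is handed in when it is done.

Besides the shell and the picture viewer there is one more tool, called after "Call:" as name(argument=value, ...), one argument or row to a line, values as JSON. drive_tool: Moves the arm, as the interface text tells. Its arguments: {"type":"object","properties":{"steps":{"type":"array","items":{"type":"array"}},"jaw":{"type":"number"},"force":{"type":"number"}},"required":["steps"]}

```bash
ls; mkdir -p pics; python3 - <<'E'
from workcell import bot
import cv2
print(bot.read_state())
for n in("scene","top"):
    im=bot.read_camera(n); cv2.imwrite(f"pics/{n}0.png",im[:,:,::-1]); print(bot.camera_info(n))
E
```

```text
pics
{'time': 0.0, 'q': array([-1.17986638e+00,  2.64744026e-01,  1.60539683e+00, -1.61114097e-05,
        1.27368990e+00, -3.69189078e-02]), 'joint_vel': array([-0.00272527, -0.00128019,  0.00095183,  0.00092748,  0.00013452,
       -0.00058404]), 'joint_torque': array([ 8.07918495e-04, -5.15107477e+01, -3.67311215e+01, -1.16884439e-04,
        1.29958894e-02, -8.87256306e-06]), 'tool_pos': array([ 0.27976728, -0.61348018,  0.22995584]), 'tcp_rot': array([-3.06782908e+00, -6.66489214e-01,  6.42400662e-04]), 'wrist_force': array([0.89423447, 0.12230912, 0.1732976 ]), 'torque': array([0.01036959, 0.01024986, 0.04047341]), 'width': 0.9978162655482102}
{'fx': 500.36166213222816, 'fy': 500.36166213222816, 'cx': 285.19483736411445, 'cy': 203.69472896908408, 'position': array([ 1.1402486 , -0.60219491,  0.67818337]), 'attitude': array([-2.00682611, -0.73515568,  0.45247363])}
{'fx': 445.6832309134195, 'fy': 445.6832309134195, 'cx': 281.9890131598857, 'cy': 211.11012132506983, 'position': array([0.40026502, 0.10487077, 1.25514729]), 'attitude': array([-2.18975047,  2.14851328, -0.13942124])}
```

View pics/scene0.png

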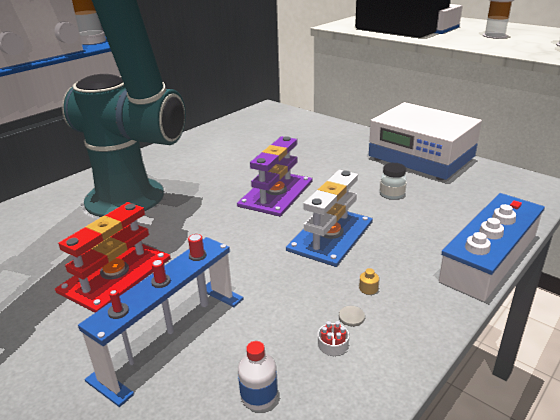

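View pics/top0.png

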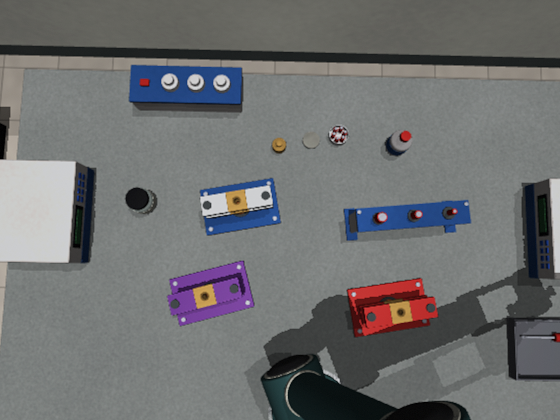

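```bash
python3 - <<'E'
import cv2,numpy as np
t=cv2.imread("pics/top0.png");s=cv2.imread("pics/scene0.png")
a=cv2.resize(t[190:250,335:480],None,fx=5,fy=5,interpolation=cv2.INTER_CUBIC)
b=cv2.resize(t[170:245,190:290],None,fx=6,fy=6,interpolation=cv2.INTER_CUBIC)
cv2.imwrite("pics/t_rack.png",a);cv2.imwrite("pics/t_guide.png",b)
cv2.imwrite("pics/s_rack.png",cv2.resize(s[225:405,75:250],None,fx=3.3,fy=3.3,interpolation=cv2.INTER_CUBIC))
cv2.imwrite("pics/s_guide.png",cv2.resize(s[165:265,280:380],None,fx=6,fy=6,interpolation=cv2.INTER_CUBIC))
E
```

```text
(no output)
```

View pics/t_rack.png

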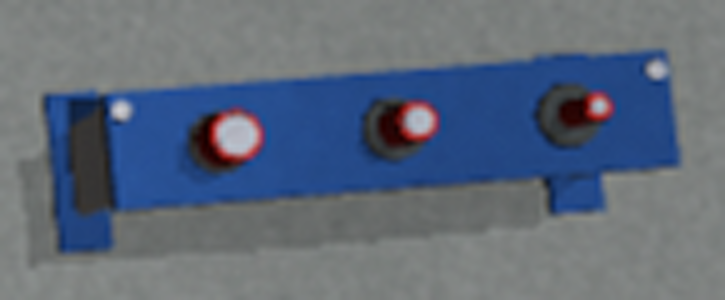

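View pics/t_guide.png

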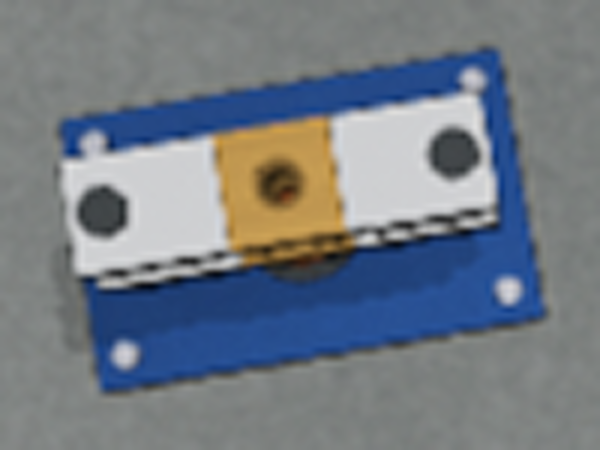

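View pics/s_rack.png

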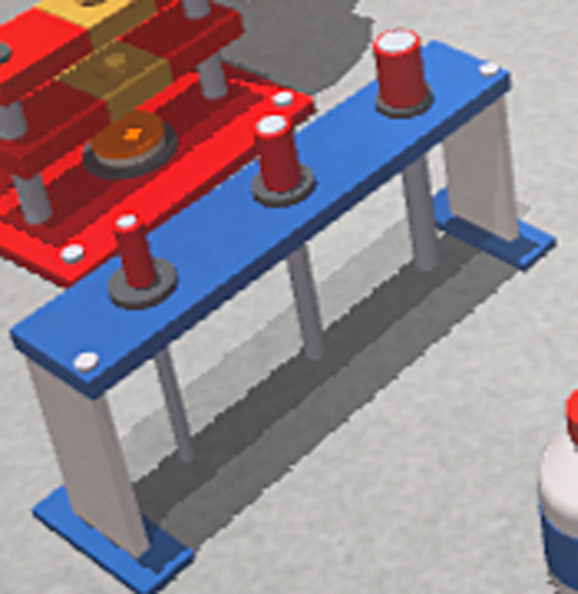

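View pics/s_guide.png

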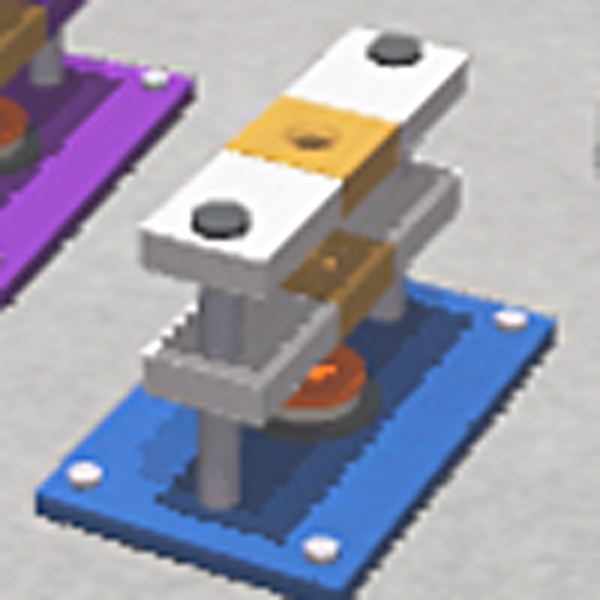

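```bash
cat > h.py <<'E'
import numpy as np,cv2
from scipy.spatial.transform import Rotation as R
from workcell import bot
def ray(n,u,v):
    c=bot.camera_info(n);d=R.from_rotvec(c['attitude']).as_matrix()@np.array([(u-c['cx'])/c['fx'],(v-c['cy'])/c['fy'],1]);return c['position'],d
def atz(n,u,v,z):
    p,d=ray(n,u,v);return p+d*(z-p[2])/d[2]
def proj(n,P):
    c=bot.camera_info(n);X=R.from_rotvec(c['attitude']).as_matrix().T@(np.asarray(P)-c['position']);return X[0]/X[2]*c['fx']+c['cx'],X[1]/X[2]*c['fy']+c['cy']
def crop(u,v,f,x0,y0): return (u+.5)/f-.5+x0,(v+.5)/f-.5+y0
E
python3 - <<'E'
from h import *
T=lambda u,v:crop(u,v,6,190,170); S=lambda u,v:crop(u,v,6,280,165)
TR=lambda u,v:crop(u,v,5,335,190); SR=lambda u,v:crop(u,v,3.3,75,225)
np.set_printoptions(precision=4,suppress=True)
def show(l,n,uv,z): print(l,n,atz(n,*uv,z))
show("mouth","top",T(280,184),.132);show("mouth","scene",S(312,137),.132)
for l,u in(("capA",(102,210)),("capB",(453,152))): show(l,"top",T(*u),.136)
for l,u in(("capA",(220,218)),("capB",(395,47))): show(l,"scene",S(*u),.136)
for l,u in (("s1",(93,144)),("s2",(472,80)),("s3",(508,291)),("s4",(124,354))):show(l,"top",T(*u),.018)
show("midtop","top",TR(418,121),.171);show("midtop","scene",SR(273,124),.171)
show("thin","top",TR(599,106),.171);show("thin","scene",SR(127,221),.171)
show("thick","top",TR(237,134),.171);show("thick","scene",SR(398,41),.171)
show("rackscrew","top",TR(121,110),.131);show("rackscrew","top",TR(656,69),.131)
show("rackscrew","scene",SR(86,360),.131);show("rackscrew","scene",SR(490,68),.131)
print(R.from_rotvec(bot.read_state()['tcp_rot']).as_matrix())
E
```

```text
mouth top [0.5547 0.2067 0.132 ]
mouth scene [0.5571 0.2067 0.132 ]
capA top [0.5416 0.2808 0.136 ]
capB top [0.5693 0.1338 0.136 ]
capA scene [0.5715 0.132  0.136 ]
capB scene [0.543  0.2805 0.136 ]
s1 top [0.5874 0.3047 0.018 ]
s2 top [0.6214 0.1287 0.018 ]
s3 top [0.5223 0.1098 0.018 ]
s4 top [0.4896 0.2867 0.018 ]
midtop top [ 0.5248 -0.2444  0.171 ]
midtop scene [ 0.5257 -0.243   0.171 ]
thin top [ 0.534  -0.3341  0.171 ]
thin scene [ 0.534  -0.3331  0.171 ]
thick top [ 0.5166 -0.1551  0.171 ]
thick scene [ 0.5175 -0.1536  0.171 ]
rackscrew top [ 0.532  -0.1055  0.131 ]
rackscrew top [ 0.5586 -0.3802  0.131 ]
rackscrew scene [ 0.5573 -0.3784  0.131 ]
rackscrew scene [ 0.5312 -0.1026  0.131 ]
[[ 0.9099  0.4149 -0.0008]
 [ 0.4149 -0.9099  0.002 ]
 [ 0.0001 -0.0021 -1.    ]]
```

Call:
drive_tool(
  steps=[
    [[0,0,0],7],
    [[0,0,0],7],
    [[0,0,0],7],
    [[0,0,0],3.5],
    [[20,-30,0],0],
    [[20,-30,0],0],
    [[20,-30,0],0],
    [[20,-30,0],0],
  ],
  jaw=1,
  force=60,
)

```text
time: 0.77
tool_pos: [0.3602, -0.4926, 0.2305]
tcp_rot: [-3.14, 0.001, 0.001]
wrist_force: [1.1, -0.7, -0.8]
width: 1.005
```

Call:
drive_tool(
  steps=[
    [[20,-30,0],0],
    [[20,-30,0],0],
    [[20,-30,0],0],
    [[20,-30,0],0],
    [[20,-30,0],0],
    [[20,-30,0],0],
    [[20,-30,0],0],
    [[0,0,0],0],
  ],
)

```text
time: 1.43
tool_pos: [0.5026, -0.2788, 0.2308]
tcp_rot: [-3.138, -0.008, -0.002]
wrist_force: [0.5, -1.0, -0.1]
width: 1.0
```

Call:
drive_tool(
  steps=[
    [[11,-17.5,0],0],
    [[11.5,-17.5,0],0],
    [[0,0,0],0],
    [[0,0,0],0],
  ],
)

```text
time: 1.77
tool_pos: [0.5224, -0.2486, 0.2308]
tcp_rot: [-3.142, -0.003, 0.002]
wrist_force: [0.4, 0.2, -0.1]
width: 1.002
```

```bash
python3 - <<'E'
from h import *
s=bot.read_state();print(s['tool_pos'],s['tcp_rot'],s['q'])
im=bot.read_camera("scene")[:,:,::-1]
cv2.imwrite("pics/s1.png",cv2.resize(im[150:390,50:330],None,fx=2.5,fy=2.5,interpolation=cv2.INTER_CUBIC))
E
```

```text
[ 0.52239521 -0.24859483  0.23077866] [-3.14152522e+00 -3.38465591e-03  1.63025411e-03] [-4.86957387e-01  8.34956687e-02  1.81494777e+00 -4.53035537e-04
  1.24409652e+00  1.08182975e+00]
```

View pics/s1.png

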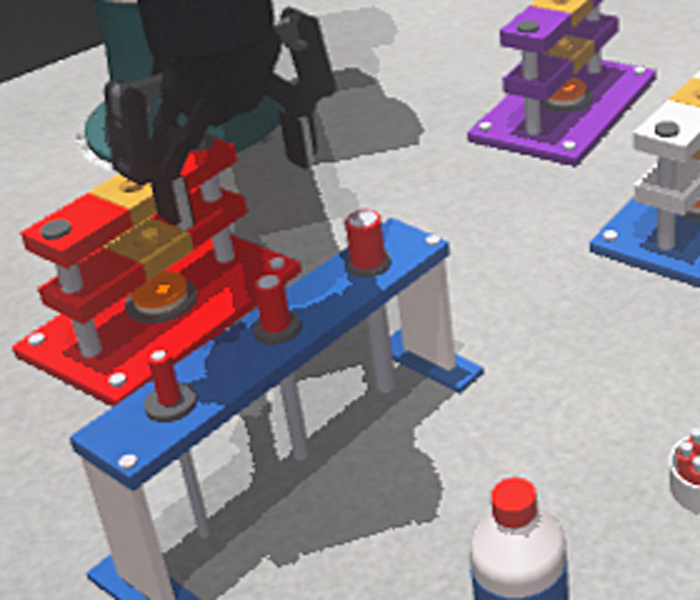

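Gripper hovers over the middle of the three grips, the medium one (crop 270,305); its neighbours are clearly thinner (165,375) and thicker (365,240). Going down.

Call:
drive_tool(
  steps=[
    [[3,-5,0],0],
    [[0,0,20],0],
    [[0,0,20],0],
    [[0,0,15],0],
    [[0,0,10],0],
    [[0,0,10],0],
    [[0,0,0],0],
    [[0,0,0],0],
  ],
)

```text
time: 2.48
tool_pos: [0.5252, -0.2443, 0.156]
tcp_rot: [-3.141, 0.001, 0.001]
wrist_force: [0.6, -0.5, 0.5]
width: 1.001
```

Call:
drive_tool(
  steps=[
    [[0,0,8],0],
    [[0,0,8],0],
    [[0,0,0],0],
    [[0,0,0],0],
  ],
)

```text
time: 2.82
tool_pos: [0.5251, -0.2439, 0.1397]
tcp_rot: [-3.141, -0.0, 0.002]
wrist_force: [-0.0, 1.2, -0.1]
width: 1.001
```

```bash
python3 - <<'E'
from h import *
s=bot.read_state();print(s['tool_pos'],s['tcp_rot'],s['wrist_force'])
im=bot.read_camera("scene")[:,:,::-1]
cv2.imwrite("pics/s2.png",cv2.resize(im[200:350,90:270],None,fx=4,fy=4,interpolation=cv2.INTER_CUBIC))
im=bot.read_camera("top")[:,:,::-1]
cv2.imwrite("pics/t2.png",cv2.resize(im[150:270,330:490],None,fx=4,fy=4,interpolation=cv2.INTER_CUBIC))
E
```

```text
[ 0.52505303 -0.24387384  0.13968491] [-3.14102203e+00 -3.44518312e-04  1.67987309e-03] [-1.84533310e-04  1.18799299e+00 -1.46432857e-01]
```

View pics/s2.png

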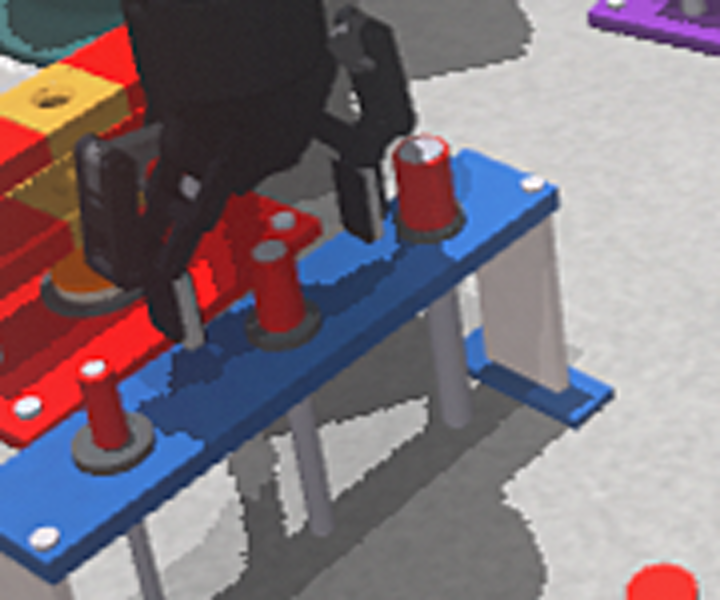

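View pics/t2.png

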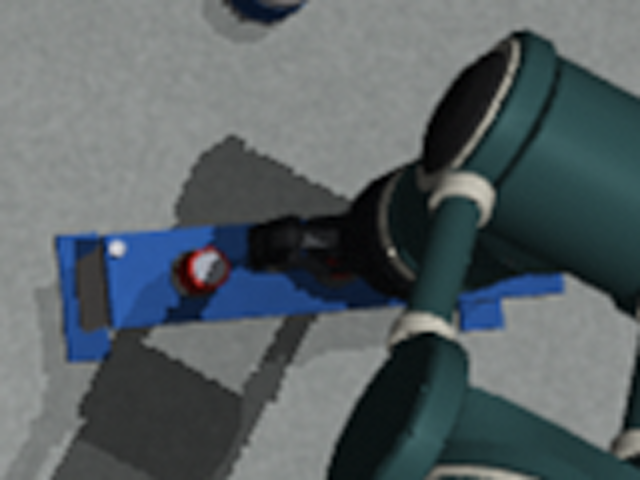

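Mid grip (crop 275,285) lies between the pads (190,310) and (370,205). Closing.

Call:
drive_tool(
  steps=[
    [[0,0,0],0],
    [[0,0,0],0],
    [[0,0,0],0],
    [[0,0,0],0],
    [[0,0,0],0],
    [[0,0,0],0],
    [[0,0,0],0],
    [[0,0,0],0],
  ],
  jaw=0,
  force=80,
)

```text
time: 3.58
tool_pos: [0.5257, -0.2443, 0.1406]
tcp_rot: [3.141, 0.0, 0.001]
wrist_force: [-0.0, -1.6, 1.8]
width: 0.208
```

```bash
python3 - <<'E'
from h import *
s=bot.read_state();print(s['tool_pos'],s['tcp_rot'],s['wrist_force'],s['torque'],s['width'])
im=bot.read_camera("scene")[:,:,::-1]
cv2.imwrite("pics/s3.png",cv2.resize(im[200:350,90:270],None,fx=4,fy=4,interpolation=cv2.INTER_CUBIC))
E
```

```text
[ 0.52567156 -0.24431181  0.14063082] [3.14122688e+00 2.80645144e-04 8.16548448e-04] [-0.03188641 -1.58536363  1.7891105 ] [-0.02315151  0.05634235 -0.00174703] 0.20774659613489888
```

View pics/s3.png

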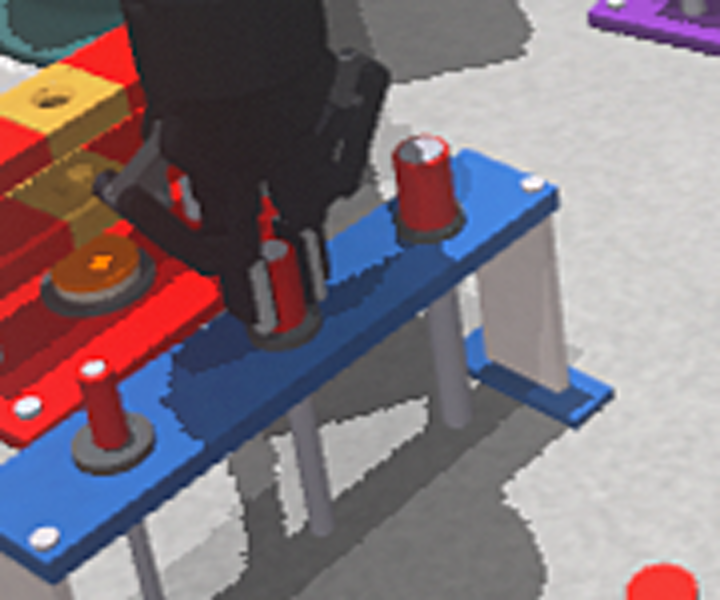

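Call:
drive_tool(
  steps=[
    [[0,0,-5],0],
    [[0,0,-10],0],
    [[0,0,-15],0],
    [[0,0,-15],0],
    [[0,0,-15],0],
    [[0,0,-15],0],
    [[0,0,-15],0],
    [[0,0,-10],0],
  ],
)

```text
time: 4.3
tool_pos: [0.5259, -0.2443, 0.2425]
tcp_rot: [3.141, 0.0, 0.003]
wrist_force: [0.5, -0.3, -2.0]
width: 0.203
```

Call:
drive_tool(
  steps=[
    [[0,0,-15],0],
    [[0,0,-15],0],
    [[0,0,-15],0],
    [[0,0,-15],0],
    [[0,0,-15],0],
    [[0,0,-12],0],
    [[0,0,0],0],
    [[0,0,0],0],
  ],
)

```text
time: 4.97
tool_pos: [0.5257, -0.2442, 0.328]
tcp_rot: [3.141, 0.0, 0.002]
wrist_force: [-0.3, 1.0, -1.5]
width: 0.211
```

```bash
python3 - <<'E'
from h import *
s=bot.read_state();print(s['tool_pos'],s['tcp_rot'],s['wrist_force'],s['torque'],s['width'])
im=bot.read_camera("scene")[:,:,::-1]
cv2.imwrite("pics/s4.png",cv2.resize(im[80:340,60:360],None,fx=2.2,fy=2.2,interpolation=cv2.INTER_CUBIC))
E
```

```text
[ 0.52574374 -0.24424456  0.32797363] [3.14095442e+00 3.28648077e-04 1.98560818e-03] [-0.31172606  0.95331688 -1.52551809] [-0.04143971 -0.01237359 -0.02192049] 0.21127101286755712
```

View pics/s4.png

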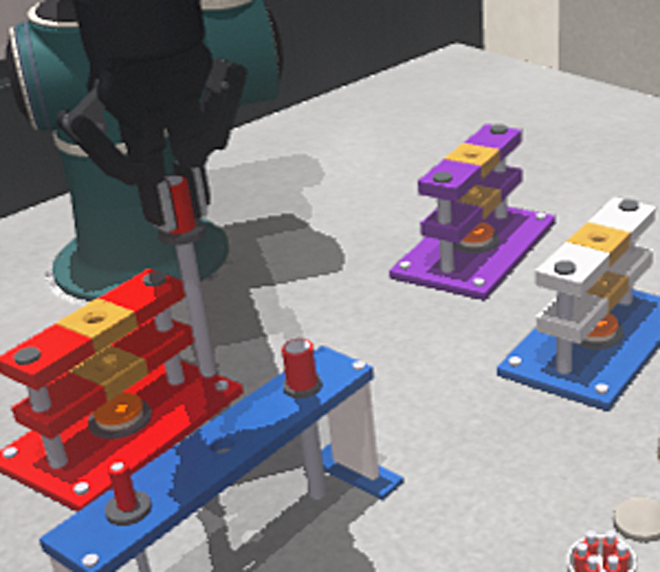

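```bash
python3 - <<'E'
from h import *
s=bot.read_state()['tool_pos']
for z,l in((.197,'tip'),(.317,'flange bot'),(.322,'fl top'),(.358,'griptop')):
    print(l,proj("scene",[s[0],s[1],z]))
im=cv2.imread("pics/s4.png")
E
python3 - <<'E'
import cv2
im=cv2.imread("pics/s4.png")
cv2.imwrite("pics/s4c.png",cv2.resize(im[160:400,100:300],None,fx=2.5,fy=2.5))
E
```

```text
tip (np.float64(154.2981442383474), np.float64(249.8057128897512))
flange bot (np.float64(141.94577015370564), np.float64(186.0776296963355))
fl top (np.float64(141.38829552954167), np.float64(183.20151948598226))
griptop (np.float64(137.262332071463), np.float64(161.9149440707869))
```

View pics/s4c.png

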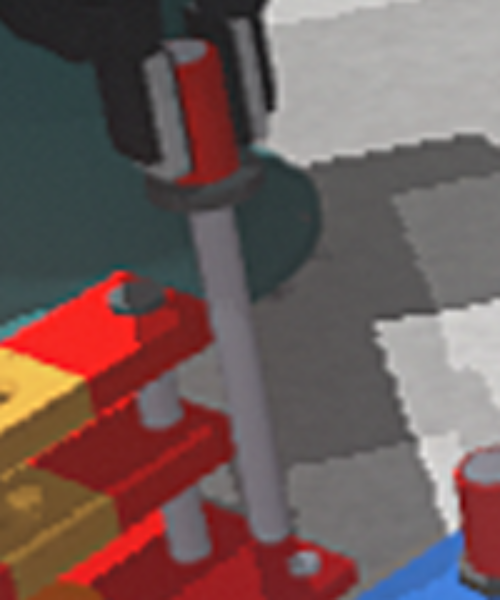

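Call:
drive_tool(
  steps=[
    [[0,-10,0],0],
    [[0,-20,0],0],
    [[3,-30,0],0],
    [[3,-30,0],0],
    [[3,-30,0],0],
    [[3,-30,0],0],
    [[3,-30,0],0],
    [[3,-30,0],0],
  ],
)

```text
time: 5.68
tool_pos: [0.5424, -0.0319, 0.3258]
tcp_rot: [-3.141, -0.0, 0.004]
wrist_force: [0.4, 0.5, -2.4]
width: 0.204
```

Call:
drive_tool(
  steps=[
    [[3,-30,0],0],
    [[3,-30,0],0],
    [[3,-30,0],0],
    [[3,-30,0],0],
    [[0,-30,0],0],
    [[0,-30,0],0],
    [[0,-20,0],0],
    [[0,-10,0],0],
  ],
)

```text
time: 6.35
tool_pos: [0.554, 0.179, 0.3256]
tcp_rot: [-3.141, -0.005, 0.005]
wrist_force: [0.0, -1.0, -2.1]
width: 0.205
```

Call:
drive_tool(
  steps=[
    [[0,0,0],0],
    [[0,0,0],0],
    [[0,0,0],0],
  ],
)

```text
time: 6.6
tool_pos: [0.5551, 0.1748, 0.3268]
tcp_rot: [3.14, -0.001, -0.001]
wrist_force: [0.4, -0.1, -2.1]
width: 0.206
```

Call:
drive_tool(
  steps=[
    [[1,-16,0],0],
    [[0,-16,0],0],
    [[0,0,15],0],
    [[0,0,15],0],
    [[0,0,13],0],
    [[0,0,5],0],
    [[0,0,0],0],
    [[0,0,0],0],
  ],
)

```text
time: 7.27
tool_pos: [0.5564, 0.2071, 0.2791]
tcp_rot: [3.141, -0.001, -0.001]
wrist_force: [0.3, -0.8, -0.7]
width: 0.21
```

```bash
python3 - <<'E'
from h import *
s=bot.read_state();p=s['tool_pos'];print(p,s['tcp_rot'],s['wrist_force'],s['torque'],s['width'])
print(proj("scene",[p[0],p[1],p[2]-.1306]),proj("scene",[.556,.2068,.132]),proj("top",[.556,.2068,.132]))
im=bot.read_camera("scene")[:,:,::-1]
cv2.imwrite("pics/s5.png",cv2.resize(im[90:240,270:390],None,fx=4,fy=4,interpolation=cv2.INTER_CUBIC))
im=bot.read_camera("top")[:,:,::-1]
cv2.imwrite("pics/t5.png",cv2.resize(im[150:270,180:340],None,fx=4,fy=4,interpolation=cv2.INTER_CUBIC))
E
```

```text
[0.55639288 0.20710543 0.27913421] [ 3.14133358e+00 -1.46717225e-03 -8.96025082e-04] [ 0.34983982 -0.75729054 -0.70630104] [-0.01481799  0.03333463  0.01374048] 0.21013576327093147
(np.float64(331.60604075370765), np.float64(180.80861599981006)) (np.float64(331.2216971840626), np.float64(187.26727367029503)) (np.float64(236.23834411347815), np.float64(199.7359859190559))
```

View pics/s5.png

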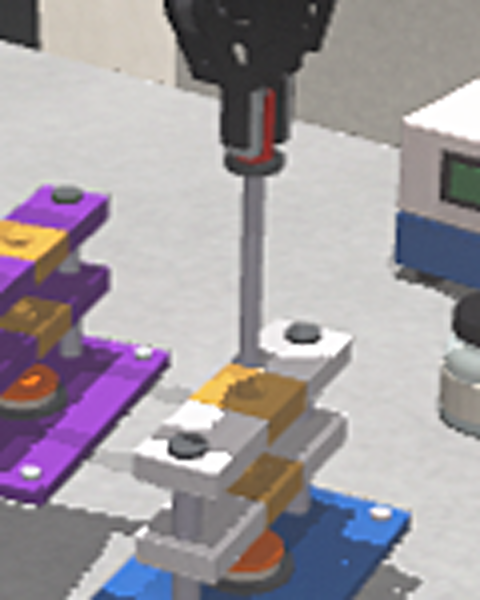

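View pics/t5.png

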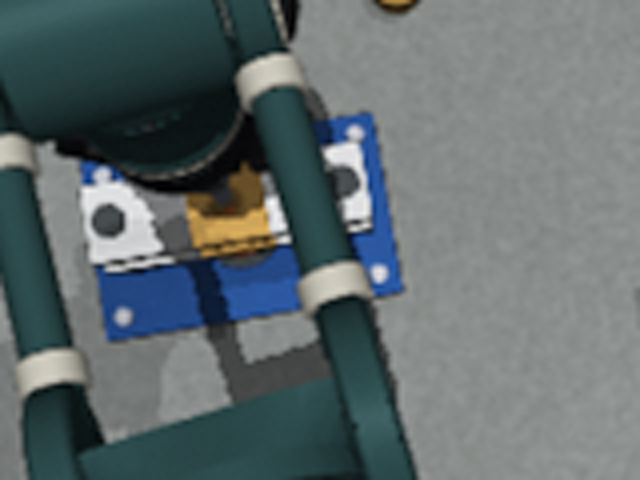

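Tip is at scene (332,181), right above the mouth (332,188), as projected. Inserting in small steps with force checks.

Call:
drive_tool(
  steps=[
    [[0,0,5],0],
    [[0,0,5],0],
    [[0,0,4],0],
    [[0,0,3],0],
    [[0,0,3],0],
    [[0,0,2],0],
    [[0,0,0],0],
  ],
)

```text
time: 7.95
tool_pos: [0.556, 0.2078, 0.2564]
tcp_rot: [3.141, 0.0, -0.002]
wrist_force: [0.5, 0.0, -2.2]
width: 0.207
```

Call:
drive_tool(
  steps=[
    [[0,0,2],0],
    [[0,0,2],0],
    [[0,0,2],0],
    [[0,0,2],0],
    [[0,0,0],0],
  ],
)

```text
time: 8.37
tool_pos: [0.5561, 0.2078, 0.2487]
tcp_rot: [3.141, 0.0, -0.001]
wrist_force: [0.2, 0.4, -2.4]
width: 0.211
```

```bash
python3 - <<'E'
from h import *
s=bot.read_state();p=s['tool_pos'];print(p,s['wrist_force'],s['torque'])
im=bot.read_camera("scene")[:,:,::-1]
cv2.imwrite("pics/s6.png",cv2.resize(im[120:240,280:380],None,fx=5,fy=5,interpolation=cv2.INTER_CUBIC))
E
```

```text
[0.55609287 0.20778934 0.2486716 ] [ 0.24289785  0.44224628 -2.44026213] [-0.00794091 -0.02050855 -0.02237019]
```

View pics/s6.png

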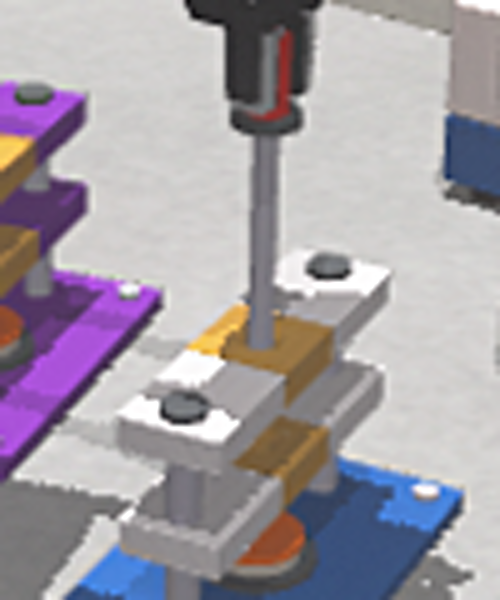

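Call:
drive_tool(
  steps=[
    [[0,0.5,2],0],
    [[0,0,3],0],
    [[0,0,3],0],
    [[0,0,3],0],
    [[0,0,3],0],
    [[0,0,3],0],
    [[0,0,0],0],
  ],
)

```text
time: 9.0
tool_pos: [0.5558, 0.2072, 0.2312]
tcp_rot: [3.141, 0.0, -0.003]
wrist_force: [-0.3, -0.0, -1.8]
width: 0.214
```

Call:
drive_tool(
  steps=[
    [[0,0,3],0],
    [[0,0,3],0],
    [[0,0,3],0],
    [[0,0,3],0],
    [[0,0,2],0],
    [[0,0,0],0],
  ],
)

```text
time: 9.5
tool_pos: [0.556, 0.2072, 0.2175]
tcp_rot: [3.141, 0.0, -0.002]
wrist_force: [0.3, 0.0, -1.3]
width: 0.209
```

Call:
drive_tool(
  steps=[
    [[0,0,3],0],
    [[0,0,3],0],
    [[0,0,2],0],
    [[0,0,2],0],
    [[0,0,2],0],
    [[0,0,2],0],
    [[0,0,2],0],
    [[0,0,0],0],
  ],
)

```text
time: 10.17
tool_pos: [0.5561, 0.2073, 0.2017]
tcp_rot: [3.141, 0.0, -0.001]
wrist_force: [0.5, -0.0, -2.3]
width: 0.209
```

Call:
drive_tool(
  steps=[
    [[0,0,2],0],
    [[0,0,2],0],
    [[0,0,2],0],
    [[0,0,2],0],
    [[0,0,2],0],
    [[0,0,2],0],
    [[0,0,0],0],
  ],
)

```text
time: 10.75
tool_pos: [0.556, 0.2073, 0.1896]
tcp_rot: [3.141, 0.0, -0.001]
wrist_force: [0.2, 0.1, -1.9]
width: 0.208
```

Tip about 59 mm up, at the lower bushing's underside, still free. 15 mm more.

Call:
drive_tool(
  steps=[
    [[0,0,3],0],
    [[0,0,3],0],
    [[0,0,3],0],
    [[0,0,3],0],
    [[0,0,3],0],
    [[0,0,0],0],
    [[0,0,0],0],
  ],
)

```text
time: 11.33
tool_pos: [0.5561, 0.2073, 0.1749]
tcp_rot: [3.141, 0.0, -0.001]
wrist_force: [0.7, 0.1, -1.7]
width: 0.21
```

```bash
python3 - <<'E'
from h import *
s=bot.read_state();p=s['tool_pos'];print(p,s['tcp_rot'],s['wrist_force'],s['torque'],s['width'],s['time'])
for z in(p[2]-.1306,.06,.028,p[2]-.0106): print(z,proj("scene",[p[0],p[1],z]))
im=bot.read_camera("scene")[:,:,::-1];cv2.imwrite("pics/s7full.png",im)
cv2.imwrite("pics/s7.png",cv2.resize(im[140:260,280:380],None,fx=5,fy=5,interpolation=cv2.INTER_CUBIC))
E
```

```text
[0.5561287  0.20731246 0.17485976] [ 3.14134888e+00  3.56252433e-04 -1.13386136e-03] [ 0.67976491  0.13358775 -1.68757066] [-0.02138946  0.03480067 -0.02106315] 0.20994686900973714 11.3333
0.044259758542697925 (np.float64(330.57551718113245), np.float64(219.92881204111765))
0.06 (np.float64(330.71929351398256), np.float64(214.24106340133824))
0.028 (np.float64(330.42903381897645), np.float64(225.72364994897796))
0.16425975854269792 (np.float64(331.72369174211565), np.float64(174.50737050059854))
```

View pics/s7.png

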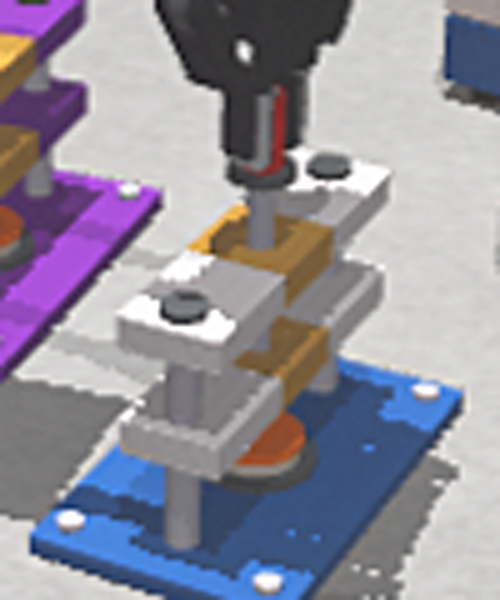

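View pics/s7full.png

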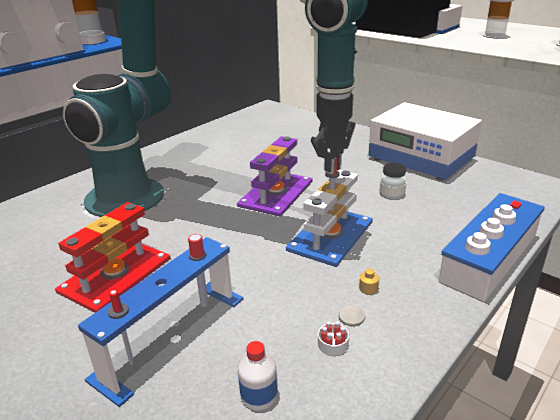

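```bash
python3 -c "
from workcell import bot
print(bot.finish_job())"
```

```text
the job is handed in; nothing more can be done
None
```

I took the middle ram out of the rack and threaded it tip first through the upper and then the lower bushing of the blue and white guide frame. I handed the job in at about 11.4 s with the ram still gripped upright.

**Depth:** the TCP height puts the tip about 44 mm above the table, half-way between the lower bushing's underside (60 mm) and the cap (28 mm). In the last picture the flange sits where it should for that depth, so the ram had not slipped in the grip.

**Forces:** the wrist readings during threading stayed at about 2.4 N or less, so I found no sign of contact with the frame or cap.

**Other things:** the last picture shows the thin and thick rams still hanging in the rack and the loose items where they were.

**Not confirmed:** the tip itself could not be seen, because the lower bar hides it from the scene camera. Its position comes from the arm's reading and the visible flange.

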